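# Hold down a carving blank

### The job

Bring the walnut carving blank home under the raised foot of the hold-down clamp: flat on the bench, its plain end against the end stop and its side against the side stop. Then wind the clamp down by its red T-handle, which sinks as it turns, until you feel the foot bite, and go about an eighth of a turn further, so that the blank is held firmly but not bruised by overtightening. Let go, and leave the other things on the bench alone.

Things in the scene. Friction and masses are not known exactly. Their poses are not given: they have to be found in the camera images.
- jig: fixed work-holding set: two dark wooden battens screwed to the bench in an L, 22 mm high, and the clamp. Origin: inner corner of the L at bench height; +x away from the robot, along the blank when home; z up. End stop: plane x = 0 (y -90 to +25 mm). Side stop: plane y = 0 (x -125 to 0 mm), both 25 mm thick. The -y side is open: the blank comes in from there
- column (a point): foot of the clamp's steel column, 20 mm thick and 169 mm high, at x = +60, y = -32 mm of the jig. A green cast arm, 26 mm wide with 38 mm bosses, heights 72 to 118 mm, runs from it in -x to the vertical spindle axis at x = -50, y = -32 mm
- blank: loose walnut bar 200 x 64 x 30 mm (x, y, z), 0.2 to 0.4 kg, flat on the bench at the clamp's open side, within 0.35 rad of its final heading. Origin: centre of its underside. +x: towards its plain waste end (beyond a pencil line), which goes under the foot and against the end stop; the carved rosette (4 mm relief) is at the -x end, nearer the robot
- blank_corner (a point): the blank's lower corner at its plain end and +y side (x = +100, y = +32 mm in the blank's frame): when the blank is home it meets the origin of jig and the x axes are parallel
- blank_grip (a point): on the blank's centre line, 70 mm from its middle towards the carved end, 24 mm above the bench: gripped here across its 64 mm width it can be slid home; the fingers stay clear of the side stop and 120 mm from the spindle axis
- spindle: the clamp's vertical screw with T-handle on top and rubber-padded foot (32 mm wide, does not turn) below. Origin on its axis, z up. At the start the foot hangs 1.5 to 9 mm above the height of the blank's top: how far it reaches below the handle differs by up to 6 mm (worn or renewed rubber), so the handle's height does not tell where the foot bites; it must be felt
- knob_grip (a point): middle of the red T-handle: a straight wing 66 mm long (point x axis), 15 mm thick (y), 26 mm high (13 mm above and below this point), on the spindle axis, about 160 mm above the bench, 42 mm above the arm. Grip it across its 15 mm, firmly (30 N or more)
- knob (a joint): angle of the T-handle, rad, grows clockwise from above = screwing down: 16 mm a turn (2.5 mm per rad), handle and foot together; 0 to 0.5 at the start, up to 11. Thread drag about 0.2 Nm while turning, much of it relaxes at rest; stays where left. Once the foot bears, its force grows about 50 N per rad, and the torque felt, also at rest, by 0.0025 Nm per newton
- finial_dark: a bystander, to be left alone: dark turned finial 92 mm wide, 148 mm high, upright; origin centre of its foot
- finial_pale: a bystander, to be left alone: pale turned finial, same size; origin centre of its foot
- gouge_a: a bystander, to be left alone: carving gouge with pale handle lying left of the side stop, 230 mm long, 24 mm high; origin where handle and blade meet, +x towards the edge
- gouge_b: a bystander, to be left alone: carving gouge with dark handle, same size; origin where handle and blade meet
- gouge_c: a bystander, to be left alone: carving gouge with brown handle, same size; origin where handle and blade meet
- mallet: a bystander, to be left alone: round dark carver's mallet standing on its head, 72 mm wide, 200 mm high; origin centre of its foot
- glue: a bystander, to be left alone: white glue bottle with red cap, 56 mm wide, 150 mm high; origin centre of its foot
- offcut: a bystander, to be left alone: pale wooden offcut 60 x 45 x 30 mm lying right of the end stop; origin centre of its underside
There are look-alikes about, which are no part of the job. What is meant by the blank is not green, purple or turquoise, and is the larger of those in its own colour.

How it is judged:
On the way, in this order (a step that is already met when the one before it is completed fails the run):
1. the blank is home in the corner of the two stops (x of blank_corner in the frame of jig above -0.003 m and y of blank_corner in the frame of jig above -0.003 m and angle between the x axis of blank and the x axis of jig, either way round below 0.04 rad), for 0.2 s.
2. the foot of the clamp presses on the blank (contact force between spindle and blank above 20 N), for 0.2 s.
At the end, for the whole second after the job is handed in: The blank lies flat in the corner: its corner within 3 mm of both stops, in line within 0.04 rad; the clamp foot presses it with 20 to 65 N; the bystanders have not been moved by more than 20 mm; all at rest, the robot touching nothing (all of step 1 and angle between blank's own z axis and vertical below 0.03 rad and contact force between spindle and blank between 20 and 65 N and linear speed of blank below 0.01 m/s).
It fails at once if the foot presses the blank with more than 65 N (contact force between spindle and blank above 65 N).
It fails at once if a bystander is moved more than 20 mm (distance of any of finial_dark, finial_pale, gouge_a, gouge_b, gouge_c, mallet, glue, offcut from where it was at the start of the episode above 0.02 m).
It also fails if it takes over 72 s, if anything falls off the work surface, if the arm or the gripper's body presses on something with over 40 N, if the wrist force passes 120 N, or if a joint passes its speed limit or range.

### The arm

A 6-joint arm with a two-finger parallel gripper is mounted at the origin on the work surface. World frame = base frame: x ahead of the robot, y to its left, z up, the work surface at z = 0. Lengths are in m, angles in rad, forces in N, time in s.
With the tool pointing down it reaches from about 0.3 to 0.875 m from the base axis. Payload 6.4 kg.
Tool frame: the origin (TCP) lies midway between the tips of the shut fingers; the grasp point (between the pads) lies 19 mm behind it; z points along the fingers, y is the line along which they close (so a half turn about z gives the same grasp; the last joint's range is limited). The gripper opens to 85 mm and grips with 20 to 120 N. Pads are 22 mm wide; open, the fingers measure 114 mm over their backs; the gripper's body (76 mm by 85 mm) begins 54 mm behind the grasp point. The pads swing forward as they close: fully open they stand 13 mm farther back than shut.
Start: joints at [1.126, 0.181, 1.607, -0, 1.354, -0.206], TCP at [0.136, 0.559, 0.231] pointing down, gripper open.
Joint ranges: [-2.99, 2.99], [-0.89, 2.07], [0.3, 2.58], [-1.14, 4.28], [0, 2.63], [-3.12, 3.12]. Speed limits (rad/s): [2.57, 2.57, 3.01, 3.14, 3.14, 3.14].

### API

Orientations are given as a unit quaternion [w, x, y, z].
In Python, from bench import ctrl gives the robot as it stands. The module is installed in compiled form; this text tells all that it offers.
- The arm moves only by the tool move_arm, never from a script. Its argument "plan" is one flat list of numbers, 6 for each row, row after row: the shift along the world's x, y, z in units of 50 mm (1.0 is 50 mm), then the turn, a rotation vector about the world's x, y, z in rad. A call has 1 to 10 rows; each row is the pose to reach, as a shift and turn from the pose commanded when the call began; what a row does not reach only later rows make up. A row lasts 1/8 s, in which the tool goes at most 62.5 mm and 10.7 degrees, less where a joint would pass 70% of its speed; a pose out of reach is approached as far as the arm can. A call with a gripper value outside its range is refused whole. "grip" is the finger opening in mm, from 0 to 85.4, set as the call begins (left out, the last holds). The fingers move at their own pace and stop on an object; the grip force is fixed at half the most. Time passes only in rows, so rows that repeat a pose let the fingers close. It gives the time, the measured TCP pose, the force, the opening and the grip force at its end, in the units of the state.
- ctrl.get_obs(): the state, without advancing time (a new reading comes with each control period).
- ctrl.camera(name): name is "scene" or "top" or "wrist"; returns a dict with "pixels" (480x640x3 uint8, red, green, blue), "fx", "fy", "cx", "cy" (pixels), "origin" and "attitude" of the camera in the world. Camera axes: x right, y down, z forward; pixel columns grow to the right and rows downward; lengths in m; the calibration is good to about 2 mm. A picture is of the moment at which its call begins. There is no depth.
- ctrl.hand_in(): hands the job in; it is judged then, once.
The state is a dict: "time_s": time; "q": joint angles; "dq": joint speeds; "joint_efforts": joint torques, N m; "eef_pos": TCP position; "eef_rot": TCP orientation; "wrist_force": force on the tool from outside, world axes, zero at the start; "torque": the same for the moment, N m; "opening": opening from 0.0 (shut) to 1.0 (fully open); "grasp_force": force on a finger pad.
Only numpy, scipy, OpenCV 4.12 (cv2) and the standard library are available. Lean on these libraries where they do the work, as an engineer would, in place of code of your own. Each camera call takes 0.05 s, during which the arm holds its last target. There are 200 camera calls.

## Working session

There is one attempt and no reset: what is moved stays moved. The work goes in short steps, Python scripts to look and compute and a tool call to move; the robot and the scene stay as the last step left them, time stands still between calls to the robot, and variables do not carry over. Pictures are saved under pics/ and viewed, at most 10 in all, crops included, and the job is handed in when it is done.

Besides the shell and the picture viewer there is one more tool, called after ">>>" as name(argument=value, ...) on one line, values as JSON. move_arm: Moves the arm, as the interface text tells. Its arguments: {"type":"object","properties":{"plan":{"type":"array"},"grip":{"type":"number"}},"required":["plan"]}

```bash
mkdir -p pics
cat > h.py <<'E'
import numpy as np, cv2
from bench import ctrl
from scipy.spatial.transform import Rotation as R
def cam(n,save=None):
    c=ctrl.camera(n)
    if save: cv2.imwrite('pics/'+save,cv2.cvtColor(c['pixels'],cv2.COLOR_RGB2BGR))
    return c
def rot(c):
    a=np.array(c['attitude'],float)
    return a if a.shape==(3,3) else R.from_quat(a[[1,2,3,0]]).as_matrix()
def ray(c,u,v):
    d=rot(c)@np.array([(u-c['cx'])/c['fx'],(v-c['cy'])/c['fy'],1.]); return np.array(c['origin']),d
def plane(c,u,v,z):
    o,d=ray(c,u,v); return o+d*(z-o[2])/d[2]
def proj(c,p):
    q=rot(c).T@(np.array(p)-np.array(c['origin'])); return c['fx']*q[0]/q[2]+c['cx'],c['fy']*q[1]/q[2]+c['cy']
E
python3 - <<'E'
from h import *
for n in ['scene','top']:
    c=cam(n,n+'0.png'); np.save(n+'0.npy',c,allow_pickle=True); print(n,{k:c[k] for k in c if k!='pixels'})
o=ctrl.get_obs(); print({k:np.round(v,3) for k,v in o.items()})
E
```

```text
scene {'fx': 559.0717401949587, 'fy': 559.0717401949587, 'cx': 320.9941732387973, 'cy': 238.64089108411918, 'origin': array([1.18341956, 1.05319835, 0.98636916]), 'attitude': array([-0.12893798,  0.25091035,  0.85111472, -0.44274454])}
top {'fx': 586.9668259906606, 'fy': 586.9668259906606, 'cx': 316.9757513643475, 'cy': 241.88956059728946, 'origin': array([0.28452775, 0.0057828 , 1.63017879]), 'attitude': array([ 0.0434536 , -0.69928318,  0.71151291, -0.05351816])}
{'time_s': np.float64(0.1), 'q': array([ 1.126,  0.181,  1.608,  0.   ,  1.354, -0.206]), 'dq': array([-0.   , -0.001, -0.002,  0.   ,  0.001,  0.   ]), 'joint_efforts': array([ 1.0000e-03, -4.4588e+01, -3.5224e+01, -0.0000e+00,  4.0000e-03,
       -0.0000e+00]), 'eef_pos': array([0.136, 0.558, 0.23 ]), 'eef_rot': array([-0.   ,  0.119,  0.993, -0.001]), 'wrist_force': array([-0.042, -0.742, -0.321]), 'torque': array([-0.013, -0.016, -0.023]), 'grasp_force': np.float64(0.0), 'opening': np.float64(1.003)}
```

View pics/scene0.png

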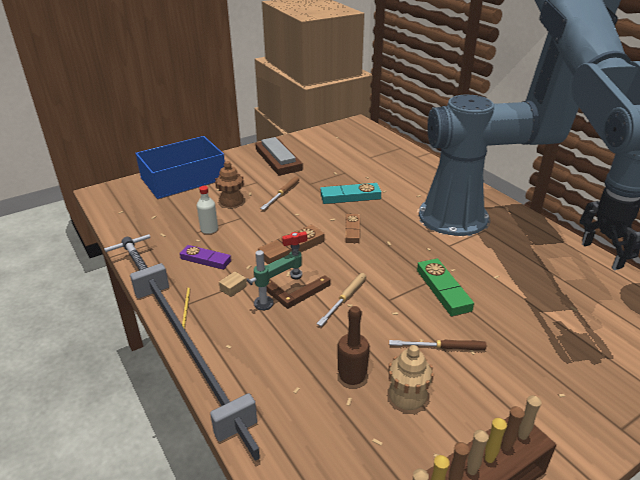

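View pics/top0.png

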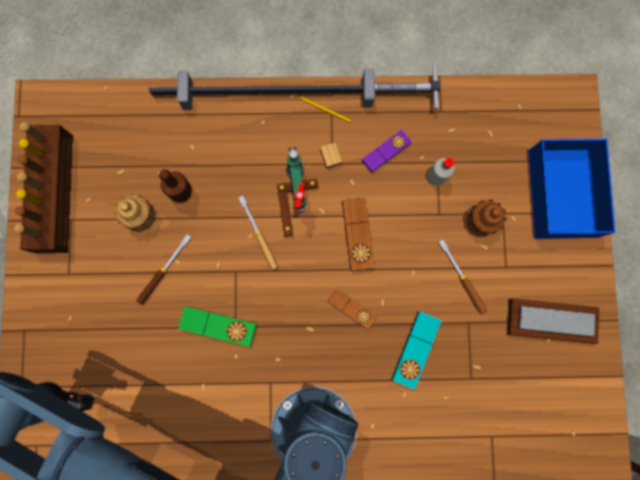

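The two walnut candidates in the top view are a larger bar at (358,234) and a small one at (351,308). The larger one, beside the clamp's open side, fits the description. The jig's L is at (285,185)–(287,235), with the red T-handle at about (300,195). I'll confirm this in a crop.

Run:
```python
from h import *
t=np.load('top0.npy',allow_pickle=True).item()
im=cv2.cvtColor(t['pixels'],cv2.COLOR_RGB2BGR)
cv2.imwrite('pics/crop1.png',cv2.resize(im[140:280,260:400],None,fx=4.28,fy=4.28,interpolation=cv2.INTER_CUBIC))
s=np.load('scene0.npy',allow_pickle=True).item()
im=cv2.cvtColor(s['pixels'],cv2.COLOR_RGB2BGR)
cv2.imwrite('pics/crop2.png',cv2.resize(im[215:320,210:350],None,fx=5.5,fy=5.5,interpolation=cv2.INTER_CUBIC))
```

```text
(no output)
```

View pics/crop1.png

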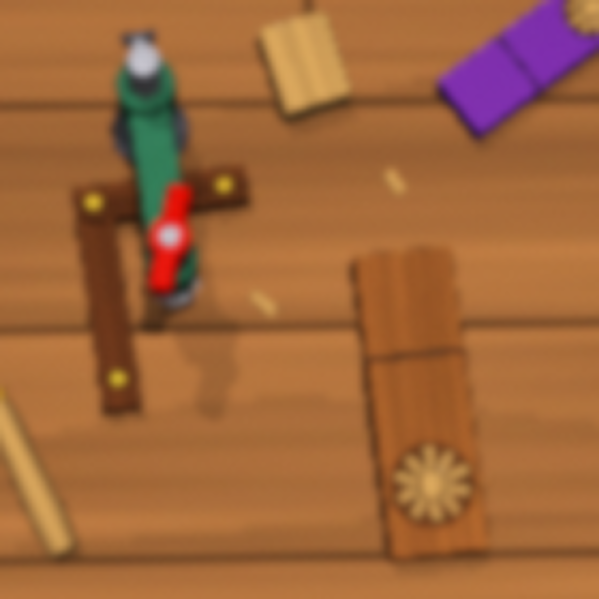

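View pics/crop2.png

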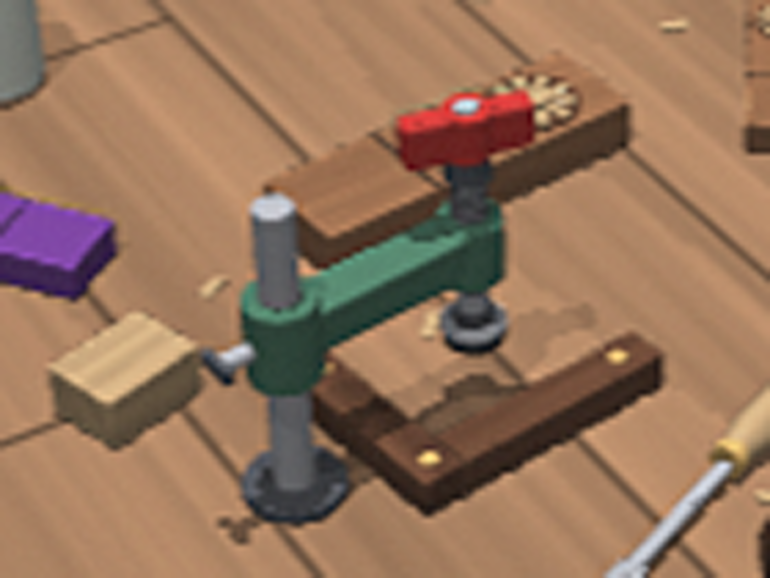

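The crops confirm it: the larger bar, with a pencil line, its plain end far from the robot and its rosette near, is the blank. Next I'll measure the screws, batten outlines, red handle and blank corners.

Run:
```python
from h import *
t=np.load('top0.npy',allow_pickle=True).item(); s=np.load('scene0.npy',allow_pickle=True).item()
def blobs(c,lo,hi,box,amin=2):
    hsv=cv2.cvtColor(c['pixels'],cv2.COLOR_RGB2HSV); m=cv2.inRange(hsv,lo,hi)
    x0,y0,x1,y1=box; k=np.zeros_like(m);k[y0:y1,x0:x1]=m[y0:y1,x0:x1]
    n,l,st,ce=cv2.connectedComponentsWithStats(k)
    return [(ce[i],st[i,4],k*(l==i)) for i in range(1,n) if st[i,4]>=amin]
for n,c,box in [('top',t,(270,170,325,245)),('scene',s,(260,255,340,315))]:
    for ce,a,_ in blobs(c,(22,130,130),(35,255,255),box): print(n,'screw',ce,a,plane(c,*ce,.022)[:2].round(4))
for n,c,box in [('top',t,(285,175,320,220)),('scene',s,(270,220,320,260))]:
    for ce,a,m in blobs(c,(0,180,100),(5,255,255),box,8):
        (x,y),(w,h),an=cv2.minAreaRect(np.argwhere(m)[:,::-1].astype(np.float32)); print(n,'red',ce,a,plane(c,*ce,.173 if n=='top' else .16)[:2].round(4),w,h,an)
f=lambda x,y:((x+.5)/4.28+260-.5,(y+.5)/4.28+140-.5)
for nm,z,pts in [('blank PL PR CR CL',.03,[(360,258),(452,248),(487,545),(395,552)]),('jig inner corner, side end, endstop end',.022,[(115,218),(140,405),(248,203)]),('column top',.169,[(142,58)]),('spindle boltz',.173,[(170,236)])]:
    print(nm,[plane(t,*f(*p),z)[:2].round(4).tolist() for p in pts])
g=lambda x,y:((x+.5)/5.5+210-.5,(y+.5)/5.5+215-.5)
for nm,z,pts in [('blank PR? PL CL',.03,[(268,192),(320,238),(628,105)]),('column top',.169,[(272,207)]),('bolt',.173,[(467,106)]),('end/side outer corner top',.022,[(428,490)]),('side end outer,inner',.022,[(660,358),(632,333)])]:
    print('S',nm,[plane(s,*g(*p),z)[:2].round(4).tolist() for p in pts])
```

```text
top screw [311.66666667 182.66666667] 3 [ 0.6744 -0.0074]
top screw [281.16666667 186.83333333] 6 [0.6637 0.0782]
top screw [287.         228.28571429] 7 [0.5459 0.0632]
top red [299.45890411 195.55479452] 146 [0.6048 0.0254] 9.144109725952148 25.621614456176758 5.19442892074585
scene red [294.49315068 235.7260274 ] 73 [0.5988 0.0141] 8.0 22.0 90.0
scene red [294.36363636 242.90909091] 11 [0.6154 0.0415] 2.0 6.0 90.0
blank PL PR CR CL [[0.622, -0.0956], [0.6277, -0.1557], [0.4335, -0.1724], [0.43, -0.1133]]
jig inner corner, side end, endstop end [[0.6528, 0.0635], [0.5289, 0.0487], [0.6615, -0.0237]]
column top [[0.7169, 0.0409]]
spindle boltz [[0.6069, 0.0256]]
S blank PR? PL CL [[0.6304, -0.1461], [0.6266, -0.0957], [0.4273, -0.1106]]
S column top [[0.7146, 0.0393]]
S bolt [[0.6038, 0.0232]]
S end/side outer corner top [[0.6726, 0.0951]]
S side end outer,inner [[0.5277, 0.073], [0.5286, 0.049]]
```

Jig heading is about 0.125 with its origin near (0.653, 0.0635). The column and spindle positions agree with the jig's given sizes. Blank centre is about (0.528, -0.135), heading about 0.085. I'll move over the blank, then look with the wrist camera.

>>> move_arm(plan=[0.5,-1.07,0,0,0,0.03,1.0,-2.14,0,0,0,0.06,1.5,-3.21,0,0,0,0.1,2.0,-4.28,0,0,0,0.13,2.5,-5.35,0,0,0,0.16,3.0,-6.42,0,0,0,0.19,3.5,-7.49,0,0,0,0.22,4.0,-8.56,0,0,0,0.26,4.5,-9.63,0,0,0,0.29,5.0,-10.7,0,0,0,0.32], grip=85)

```text
time_s: 1.35
eef_pos: [0.3863, 0.0218, 0.2313]
eef_rot: [0.0, -0.041, 0.999, 0.0]
wrist_force: [1.1, 0.7, -0.6]
opening: 0.995
grasp_force: 0.0
```

>>> move_arm(plan=[0.4,-0.9,0,0,0,0,0.8,-1.8,0,0,0,0,1.2,-2.6,0,0,0,0,1.44,-3.28,0,0,0,0,1.44,-3.28,0,0,0,0])

```text
time_s: 1.98
eef_pos: [0.4581, -0.1422, 0.2307]
eef_rot: [-0.0, -0.039, 0.999, 0.0]
wrist_force: [-1.2, -0.3, -1.2]
opening: 0.996
grasp_force: 0.0
```

Run:
```python
from h import *
c=cam('wrist','w1.png'); np.save('w1.npy',c,allow_pickle=True)
o=ctrl.get_obs(); print(o['time_s'],o['eef_pos'].round(4),o['eef_rot'].round(4),o['wrist_force'],o['opening'])
for p in [(.6266,-.0957,.03),(.4273,-.1106,.03),(.4335,-.1724,.03),(.6529,.0635,.022),(.607,.0255,.173)]: print(np.round(proj(c,p)))
```

```text
2.025 [ 0.4577 -0.1408  0.2306] [-6.000e-04 -3.970e-02  9.992e-01  5.000e-04] [-0.42259733 -0.85224484 -0.46491343] 0.9943704808017102
[348. 345.]
[354. 178.]
[293. 180.]
[471. 367.]
[517. 446.]
```

View pics/w1.png

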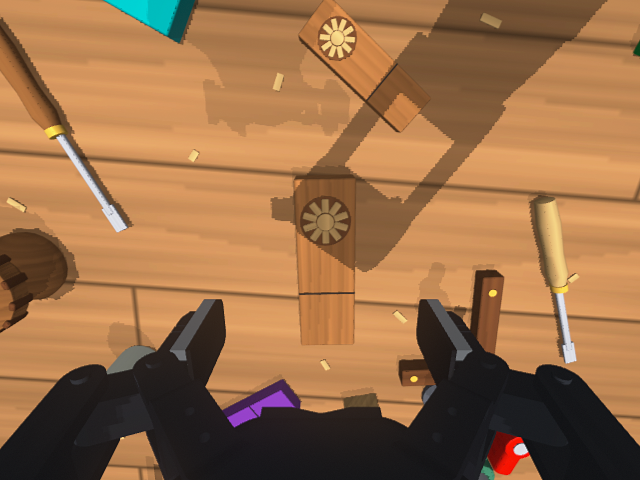

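The wrist view shows the blank's top corners at (294,179), (355,178), (354,345) and (302,345), as predicted. The side-stop end is at about (475–503, 270) and its screws are at (492,293) and (414,379).

Run:
```python
from h import *
c=np.load('w1.npy',allow_pickle=True).item()
P=[plane(c,*p,.03)[:2] for p in [(294,179),(355,178),(354,345),(302,345)]]  # CR CL PL PR
print(np.round(P,4)); CR,CL,PL,PR=P
print('ctr',np.mean(P,0).round(4),'heads',[round(float(np.arctan2(*(d[::-1]))),4) for d in (PL-CL,PR-CR)],[np.linalg.norm(d).round(4) for d in (PL-CL,PR-CR,CL-CR,PL-PR)])
S=[plane(c,*p,.022)[:2] for p in [(492,293),(414,379),(475,271),(503,272)]];print(np.round(S,4))
```

```text
[[ 0.4326 -0.1717]
 [ 0.4268 -0.1098]
 [ 0.6265 -0.0888]
 [ 0.6315 -0.1514]]
ctr [ 0.5293 -0.1304] heads [0.1045, 0.1021] [np.float64(0.2009), np.float64(0.1998), np.float64(0.0622), np.float64(0.0627)]
[[ 0.5484  0.0654]
 [ 0.6774 -0.0051]
 [ 0.5224  0.0394]
 [ 0.5211  0.0716]]
```

>>> move_arm(plan=[0.02,0.04,-1.1,0,0,0.02,0.02,0.04,-2.2,0,0,0.02,0.02,0.04,-3.2,0,0,0.02,0.02,0.04,-4.0,0,0,0.02,0.02,0.04,-4.45,0,0,0.02,0.02,0.04,-4.45,0,0,0.02], grip=85)

```text
time_s: 2.78
eef_pos: [0.4571, -0.1362, 0.0073]
eef_rot: [-0.002, -0.051, 0.999, 0.001]
wrist_force: [-0.5, -0.1, 0.5]
opening: 0.997
grasp_force: 0.0
```

>>> move_arm(plan=[0,0,0,0,0,0,0,0,0,0,0,0,0,0,0,0,0,0,0,0,0,0,0,0,0,0,0,0,0,0], grip=55)

```text
time_s: 3.4
eef_pos: [0.4601, -0.1385, 0.0106]
eef_rot: [0.001, -0.051, 0.999, -0.001]
wrist_force: [-0.5, 1.7, 6.2]
opening: 0.732
grasp_force: 66.5
```

>>> move_arm(plan=[0.05,0.3,0,0,0,0,0.1,0.8,0,0,0,0.01,0.2,1.3,0,0,0,0.015,0.28,1.8,0,0,0,0.02,0.35,2.3,0,0,0,0.025,0.38,2.6,0,0,0,0.025,0.38,2.66,0,0,0,0.025,0.38,2.66,0,0,0,0.025])

```text
time_s: 4.4
eef_pos: [0.48, -0.0047, 0.0105]
eef_rot: [0.002, -0.063, 0.998, -0.001]
wrist_force: [1.1, 0.9, 7.5]
opening: 0.729
grasp_force: 66.6
```

Run:
```python
from h import *
c=cam('top'); cv2.imwrite('pics/t2.png',cv2.resize(cv2.cvtColor(c['pixels'],cv2.COLOR_RGB2BGR)[150:270,240:360],None,fx=5,fy=5,interpolation=cv2.INTER_CUBIC))
o=ctrl.get_obs(); print(o['time_s'],o['eef_pos'].round(4),o['eef_rot'].round(4),o['wrist_force'],o['torque'],o['grasp_force'])
```

```text
4.45 [ 0.48   -0.0047  0.0105] [ 2.10e-03 -6.33e-02  9.98e-01 -4.00e-04] [1.45599648 1.70907921 6.96530266] [ 0.18779916 -0.13859396  0.12532416] 66.56687021255493
```

View pics/t2.png

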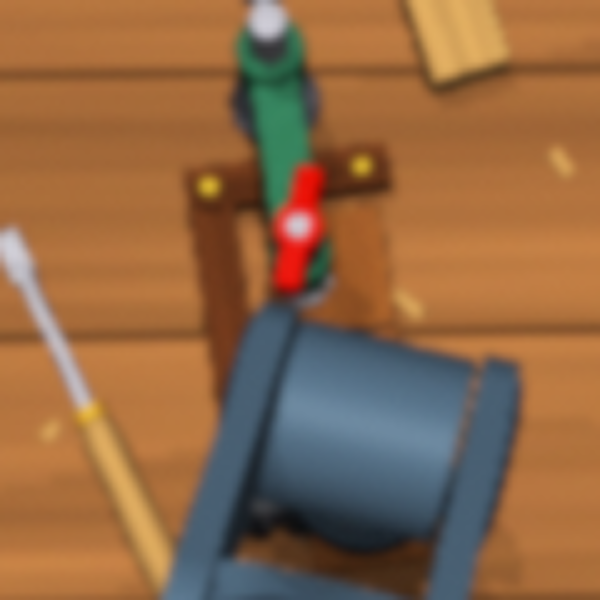

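The blank is under the foot, with gaps to both stops. Next I'll ease it towards the side stop.

>>> move_arm(plan=[-0.015,0.12,0,0,0,0,-0.025,0.2,0,0,0,0,-0.03,0.24,0,0,0,0,-0.03,0.26,0,0,0,0,-0.035,0.28,0,0,0,0,-0.035,0.28,0,0,0,0])

```text
time_s: 5.2
eef_pos: [0.4784, 0.0084, 0.0106]
eef_rot: [0.002, -0.063, 0.998, -0.001]
wrist_force: [1.1, -4.0, 6.0]
opening: 0.732
grasp_force: 66.4
```

>>> move_arm(plan=[0,0.01,0,0,0,0,0,0.02,0,0,0,0,0,0.03,0,0,0,0,0,0.03,0,0,0,0])

```text
time_s: 5.7
eef_pos: [0.4783, 0.0097, 0.0106]
eef_rot: [0.002, -0.063, 0.998, -0.001]
wrist_force: [-0.6, -4.3, 6.1]
opening: 0.732
grasp_force: 66.5
```

Run:
```python
from h import *
o=ctrl.get_obs(); print(o['time_s'],o['eef_pos'].round(4),o['eef_rot'].round(4),o['wrist_force'],o['torque'],o['grasp_force'])
```

```text
5.7 [0.4783 0.0097 0.0106] [ 0.0022 -0.063   0.998  -0.001 ] [-0.55286316 -4.27874392  6.06392886] [-0.52951505  0.00524388 -0.18296556] 66.45599842071533
```

>>> move_arm(plan=[0,0.02,0,0,0,0,0,0.04,0,0,0,0,0,0.06,0,0,0,0,0,0.06,0,0,0,0])

```text
time_s: 6.2
eef_pos: [0.4783, 0.0111, 0.0106]
eef_rot: [0.002, -0.063, 0.998, -0.002]
wrist_force: [-1.7, -13.6, 6.3]
opening: 0.729
grasp_force: 66.5
```

Side-stop contact is felt. Next I'll move along it to the end stop.

>>> move_arm(plan=[0.08,0.01,0,0,0,0,0.14,0.018,0,0,0,0,0.16,0.02,0,0,0,0,0.18,0.022,0,0,0,0,0.18,0.022,0,0,0,0])

```text
time_s: 6.82
eef_pos: [0.4784, 0.0113, 0.0104]
eef_rot: [-0.008, -0.064, 0.998, -0.002]
wrist_force: [-39.3, -25.5, 48.8]
opening: 0.73
grasp_force: 71.3
```

>>> move_arm(plan=[-0.1,-0.02,0,0,0,0,-0.18,-0.04,0,0,0,0,-0.18,-0.06,0,0,0,0])

```text
time_s: 7.2
eef_pos: [0.478, 0.011, 0.0105]
eef_rot: [0.002, -0.062, 0.998, -0.001]
wrist_force: [-0.1, -0.6, 7.8]
opening: 0.73
grasp_force: 66.7
```

Run:
```python
from h import *
c=cam('scene'); cv2.imwrite('pics/s3.png',cv2.resize(cv2.cvtColor(c['pixels'],cv2.COLOR_RGB2BGR)[180:320,220:400],None,fx=4.2,fy=4.2,interpolation=cv2.INTER_CUBIC))
c=cam('wrist','w3.png');print(c['origin'])
o=ctrl.get_obs(); print(o['time_s'],o['eef_pos'].round(4),o['eef_rot'].round(4),o['wrist_force'],o['torque'],o['grasp_force'])
```

```text
[0.39762361 0.00099438 0.1537716 ]
7.3 [0.478  0.011  0.0106] [ 2.00e-03 -6.25e-02  9.98e-01 -7.00e-04] [-0.27687452 -3.42755199  7.0216398 ] [-0.44849819  0.14333571 -0.44826801] 66.70037627220154
```

View pics/s3.png

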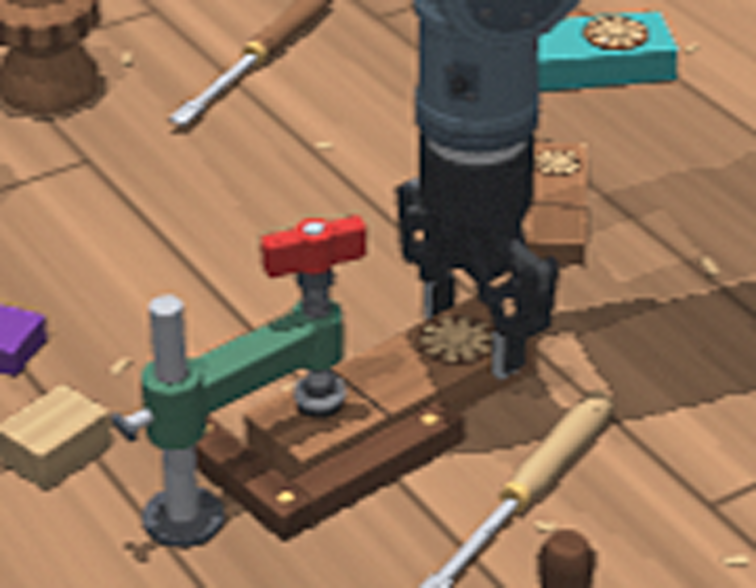

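The scene view shows the blank against the side stop, with its plain end near crop (245,420)–(290,455) and the end stop's far edge near (200,440). I'll measure that gap while easing off the downward and sideways load, since this could be friction jamming.

>>> move_arm(plan=[0,-0.01,0.02,0,0,0,0,-0.02,0.04,0,0,0,0,-0.02,0.04,0,0,0])

```text
time_s: 7.68
eef_pos: [0.4761, 0.0106, 0.0108]
eef_rot: [-0.0, -0.063, 0.998, 0.0]
wrist_force: [-0.7, -1.5, -1.1]
opening: 0.733
grasp_force: 65.8
```

Run:
```python
from h import *
s=np.load('scene0.npy',allow_pickle=True).item()
o0=np.array([.6528,.0635]);a=.125;M=np.array([[np.cos(a),np.sin(a)],[-np.sin(a),np.cos(a)]])
g=lambda x,y:((x+.5)/4.2+220-.5,(y+.5)/4.2+180-.5)
for nm,p,z in [('plain end R top',(246,415),.03),('plain end L top',(294,452),.03),('screw corner',(285,496),.022),('screw side',(429,419),.022),('stop corner outer top',(285,518),.022),('side end outer',(463,425),.022)]:
    w=plane(s,*g(*p),z)[:2]; print(nm,w.round(4),(M@(w-o0)).round(4))
o=ctrl.get_obs(); print(o['time_s'],o['eef_pos'].round(4),o['wrist_force'].round(1),o['torque'].round(2))
```

```text
plain end R top [0.6468 0.0011] [-0.0137 -0.0612]
plain end L top [0.6394 0.0498] [-0.015  -0.0119]
screw corner [0.6609 0.075 ] [0.0094 0.0104]
screw side [0.5449 0.0603] [-0.1075  0.0103]
stop corner outer top [0.6711 0.0928] [0.0218 0.0268]
side end outer [0.5298 0.0774] [-0.1203  0.0291]
7.675 [0.4761 0.0106 0.0108] [-0.7 -1.5 -1.1] [-0.17 -0.26 -0.15]
```

View pics/w3.png

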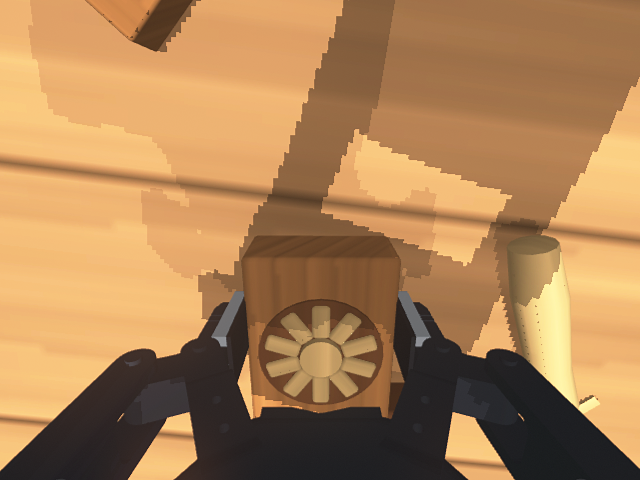

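The end gap is about 14 mm, so it was a friction jam. With the load relieved, I'll push along x again.

>>> move_arm(plan=[0.04,0.005,0,0,0,0,0.08,0.01,0,0,0,0,0.12,0.015,0,0,0,0,0.12,0.015,0,0,0,0])

```text
time_s: 8.18
eef_pos: [0.4808, 0.0112, 0.0106]
eef_rot: [-0.002, -0.063, 0.998, 0.0]
wrist_force: [-5.6, -1.9, 6.2]
opening: 0.73
grasp_force: 66.8
```

>>> move_arm(plan=[0.04,0.005,0.02,0,0,0,0.08,0.01,0.02,0,0,0,0.1,0.013,0.02,0,0,0,0.12,0.015,0.02,0,0,0,0.12,0.015,0.02,0,0,0])

```text
time_s: 8.8
eef_pos: [0.4884, 0.012, 0.0117]
eef_rot: [0.0, -0.063, 0.998, 0.0]
wrist_force: [-0.1, -0.2, -1.9]
opening: 0.73
grasp_force: 65.8
```

>>> move_arm(plan=[0.03,0.004,0,0,0,0,0.06,0.008,0,0,0,0,0.08,0.01,0,0,0,0,0.08,0.01,0,0,0,0])

```text
time_s: 9.3
eef_pos: [0.4891, 0.0123, 0.0107]
eef_rot: [-0.003, -0.063, 0.998, 0.0]
wrist_force: [-8.9, -3.1, 1.3]
opening: 0.732
grasp_force: 66.2
```

>>> move_arm(plan=[0.02,0.02,0.02,0,0,0,0.04,0.03,0.02,0,0,0,0.04,0.05,0.02,0,0,0,0.04,0.06,0.02,0,0,0,0.04,0.06,0.02,0,0,0])

```text
time_s: 9.93
eef_pos: [0.4891, 0.0125, 0.0112]
eef_rot: [-0.006, -0.063, 0.998, -0.002]
wrist_force: [-18.3, -19.1, 3.3]
opening: 0.731
grasp_force: 66.7
```

Run:
```python
from h import *
for n,b,k in [('scene',(235,320,250,350),5.5),('top',(160,230,260,340),6)]:
    c=cam(n); y0,y1,x0,x1=b; cv2.imwrite('pics/%s4.png'%n,cv2.resize(cv2.cvtColor(c['pixels'],cv2.COLOR_RGB2BGR)[y0:y1,x0:x1],(600,int(600*(y1-y0)/(x1-x0))),interpolation=cv2.INTER_CUBIC))
a=cv2.imread('pics/scene4.png');b=cv2.imread('pics/top4.png'); b=cv2.resize(b,(400,350));a=cv2.resize(a,(400,340))
cv2.imwrite('pics/both4.png',np.hstack([a,b[:340]]))
o=ctrl.get_obs(); print(o['time_s'],o['eef_pos'].round(4),o['wrist_force'].round(1),o['torque'].round(2))
```

```text
10.025 [0.4891 0.0125 0.0112] [-18.5 -18.7   2.9] [-3.1   2.58 -0.44]
```

View pics/both4.png

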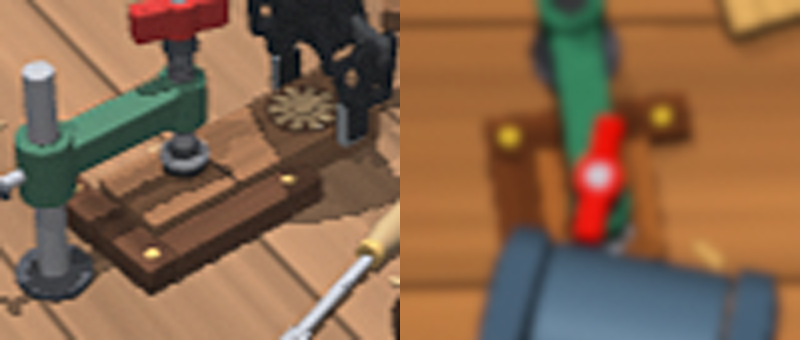

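Both views show the blank in the corner, and contact is felt on both stops at about 18 N each. I'll relax the push and open.

>>> move_arm(plan=[-0.03,-0.03,0,0,0,0,-0.06,-0.06,0,0,0,0,-0.06,-0.06,0,0,0,0])

```text
time_s: 10.4
eef_pos: [0.4892, 0.0122, 0.012]
eef_rot: [-0.002, -0.063, 0.998, 0.0]
wrist_force: [-6.5, -3.0, -2.2]
opening: 0.732
grasp_force: 66.4
```

>>> move_arm(plan=[0,0,0,0,0,0,0,0,0,0,0,0,0,0,0,0,0,0,0,0,0,0,0,0], grip=85)

```text
time_s: 10.9
eef_pos: [0.4917, 0.0123, 0.013]
eef_rot: [0.0, -0.063, 0.998, -0.0]
wrist_force: [-0.2, 0.2, -0.7]
opening: 0.995
grasp_force: 0.0
```

>>> move_arm(plan=[0,0,0.8,0,0,0,0,0,1.9,0,0,0,0,0,3.0,0,0,0,0,0,4.1,0,0,0,0,0,5.2,0,0,0,0,0,5.6,0,0,0,0,0,5.6,0,0,0])

```text
time_s: 11.78
eef_pos: [0.4923, 0.0122, 0.2947]
eef_rot: [0.002, -0.063, 0.998, -0.001]
wrist_force: [-0.8, 0.3, 0.0]
opening: 0.991
grasp_force: 0.0
```

Run:
```python
from h import *
o=ctrl.get_obs(); print(o['time_s'],o['eef_pos'].round(4),o['eef_rot'].round(4),o['q'].round(3))
c=cam('wrist','w5.png'); np.save('w5.npy',c,allow_pickle=True)
t=cam('top','t5.png'); np.save('t5.npy',t,allow_pickle=True)
for n,c in (('w',c),('t',t)):
    hsv=cv2.cvtColor(c['pixels'],cv2.COLOR_RGB2HSV); m=cv2.inRange(hsv,(0,190,120),(6,255,255))
    p=proj(c,(.607,.0255,.173)); print(n,'pred',p)
    k,l,st,ce=cv2.connectedComponentsWithStats(m)
    for i in range(1,k):
        if st[i,4]>40:
            print(st[i],ce[i]); pts=np.argwhere(l==i)[:,::-1].astype(np.float32)
            box=cv2.boxPoints(cv2.minAreaRect(pts)); W=np.array([plane(c,*q,.173)[:2] for q in box]); print(W.round(4).tolist(), np.mean(W,0))
```

```text
11.775 [0.4923 0.0122 0.2947] [ 2.10e-03 -6.31e-02  9.98e-01 -6.00e-04] [-0.217 -0.06   1.733  0.     1.465 -1.914]
w pred (np.float64(319.734752228572), np.float64(345.3263009873363))
[305 314  35  59 901] [322.190899   342.55382908]
[[0.6369, 0.014], [0.5714, 0.0174], [0.5736, 0.0401], [0.6396, 0.0382]] [0.6054039 0.0274337]
t pred (np.float64(299.3903685889493), np.float64(194.70708942803816))
[444 157  11  11  77] [448.63636364 161.92207792]
[[0.6869, -0.3409], [0.7038, -0.3584], [0.6864, -0.3743], [0.6696, -0.3567]] [ 0.68668777 -0.35758626]
```

View pics/w5.png

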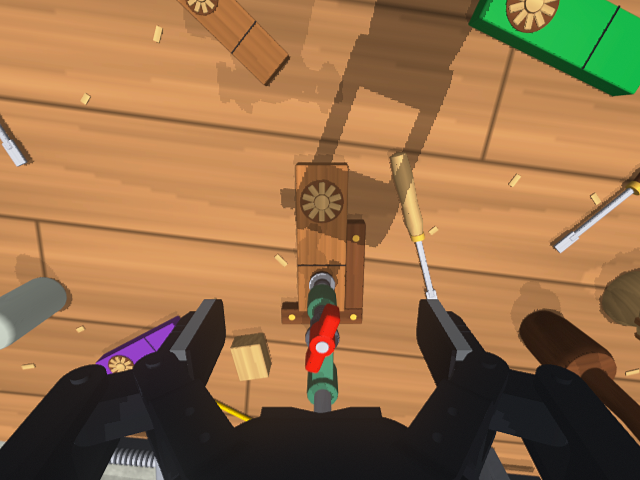

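The wrist view shows the blank snug in the L, at (297–347, 163–310). The red wing runs from (334,308) to (311,370), with its bolt at (322,347). I'll get the wing heading more precisely.

Run:
```python
from h import *
w=np.load('w5.npy',allow_pickle=True).item(); t=np.load('top0.npy',allow_pickle=True).item()
for n,c in (('w',w),('t',t)):
    hsv=cv2.cvtColor(c['pixels'],cv2.COLOR_RGB2HSV); m=cv2.inRange(hsv,(0,150,60),(8,255,255))
    p=proj(c,(.607,.0255,.173)); k=np.zeros_like(m); u,v=map(int,p); k[v-45:v+45,u-25:u+25]=m[v-45:v+45,u-25:u+25]
    q=np.argwhere(k); V=hsv[...,2][k>0]; print(n,len(q),np.percentile(V,[5,25,50,75,95]))
    for th in (0,np.percentile(V,50)-8,225):
        s=q[V>=th]; 
        if len(s)<8: continue
        W=np.array([plane(c,x,y,.173)[:2] for y,x in s]); d=W-W.mean(0); e,E=np.linalg.eigh(d.T@d); a=E[:,1]*np.sign(E[0,1]); pr=d@a; pw=d@E[:,0]
        print(th,len(s),W.mean(0).round(4),'ang',round(float(np.arctan2(a[1],a[0])),3),'len',np.ptp(pr).round(3),'wid',np.ptp(pw).round(3))
    hi=cv2.inRange(hsv,(0,0,170),(180,60,255)); 
    b=np.argwhere(hi[v-12:v+13,u-12:u+13]); 
    if len(b): yb,xb=b.mean(0)+[v-12,u-12]; print('bolt',len(b),xb,yb,plane(c,xb,yb,.175)[:2].round(4))
c=w
print('spindle',proj(c,(.607,.0255,.173)),'arm axis x->',[np.round(proj(c,(.607+.11*s*.992,.0255+.11*s*.125,.118)),1) for s in (0,1)])
```

```text
w 1315 [103. 112. 232. 246. 248.]
0 1315 [0.5982 0.0264] ang -0.158 len 0.076 wid 0.027
224.0 734 [0.6056 0.0277] ang -0.208 len 0.062 wid 0.023
225 728 [0.6057 0.0277] ang -0.209 len 0.062 wid 0.023
bolt 107 321.69158878504675 346.8411214953271 [0.6069 0.0273]
t 187 [102.  150.  190.  218.  228.7]
0 187 [0.6051 0.0254] ang -0.265 len 0.073 wid 0.026
182.0 108 [0.6056 0.026 ] ang -0.223 len 0.059 wid 0.023
225 29 [0.6033 0.0264] ang -0.206 len 0.053 wid 0.005
bolt 7 299.0 194.71428571428572 [0.6066 0.0265]
spindle (np.float64(319.734752228572), np.float64(345.3263009873363)) arm axis x-> [array([320. , 313.6]), array([319.9, 394.4])]
```

Wing heading is about -0.21 and the axis is at (0.6067, 0.0267). Joint 6 would sit at about -1.32 there, leaving about 4.4 rad of clockwise turn in one grip.

>>> move_arm(plan=[0.6,0.08,0,0,0,-0.09,1.3,0.16,0,0,0,-0.18,1.9,0.24,0,0,0,-0.27,2.29,0.29,0,0,0,-0.335,2.29,0.29,0,0,0,-0.335])

```text
time_s: 12.5
eef_pos: [0.6054, 0.027, 0.2898]
eef_rot: [-0.002, 0.104, 0.995, 0.0]
wrist_force: [0.0, 0.1, -0.2]
opening: 0.994
grasp_force: 0.0
```

>>> move_arm(plan=[0,0,-0.8,0,0,0,0,0,-1.7,0,0,0,0,0,-2.5,0,0,0,0,0,-3.0,0,0,0,0,0,-3.06,0,0,0,0,0,-3.06,0,0,0])

```text
time_s: 13.25
eef_pos: [0.6056, 0.0267, 0.1402]
eef_rot: [0.0, 0.104, 0.995, -0.0]
wrist_force: [-1.0, -0.6, -0.5]
opening: 0.995
grasp_force: 0.0
```

Run:
```python
from h import *
o=ctrl.get_obs(); print(o['time_s'],o['eef_pos'].round(4),o['eef_rot'].round(4),o['q'].round(3),o['wrist_force'].round(1),o['torque'].round(3))
```

```text
13.25 [0.6056 0.0267 0.1402] [ 0.      0.104   0.9946 -0.    ] [-0.151  0.341  1.603 -0.     1.198 -1.514] [-1.  -0.6 -0.5] [-0.014 -0.033  0.004]
```

>>> move_arm(plan=[0.02,0,0.02,0,0,0,0.02,0,0.02,0,0,0,0.02,0,0.02,0,0,0,0.02,0,0.02,0,0,0,0.02,0,0.02,0,0,0,0.02,0,0.02,0,0,0,0.02,0,0.02,0,0,0,0.02,0,0.02,0,0,0], grip=5)

```text
time_s: 14.25
eef_pos: [0.6072, 0.0275, 0.1416]
eef_rot: [0.001, 0.104, 0.995, 0.001]
wrist_force: [-0.8, 5.1, 5.2]
opening: 0.211
grasp_force: 57.9
```

```bash
cat > st.py <<'E'
from h import *
o=ctrl.get_obs(); print(o['time_s'],o['eef_pos'].round(4),'yaw',round(float(o['q'][0]-o['q'][5]),3),'q6',o['q'][5].round(3),o['wrist_force'].round(1),o['torque'].round(3),o['grasp_force'].round(0),o['opening'].round(3))
E
python3 st.py
```

```text
Traceback (most recent call last):
  File "st.py", line 2, in <module>
    o=ctrl.get_obs(); print(o['time_s'],o['eef_pos'].round(4),'yaw',round(float(o['q'][0]-o['q'][5]),3),'q6',o['q'][5].round(3),o['wrist_force'].round(1),o['torque'].round(3),o['grasp_force'].round(0),o['opening'].round(3))
                                                                                                                                                                               ^^^^^^^^^^^^^^^^^^^^^^
AttributeError: 'float' object has no attribute 'round'
```

```bash
sed -i "s/o\['grasp_force'\].round(0),o\['opening'\].round(3)/round(float(o['grasp_force'])),round(float(o['opening']),3)/" st.py; python3 st.py
```

```text
14.25 [0.6072 0.0275 0.1416] yaw 1.363 q6 -1.513 [-0.8  5.1  5.2] [ 0.818  0.061 -0.024] 58 0.211
```

>>> move_arm(plan=[0,0,-0.008,0,0,-0.15,0,0,-0.015,0,0,-0.3,0,0,-0.02,0,0,-0.4,0,0,-0.02,0,0,-0.4,0,0,-0.02,0,0,-0.4,0,0,-0.02,0,0,-0.4])

```text
time_s: 15.0
eef_pos: [0.6072, 0.0277, 0.1405]
eef_rot: [0.0, 0.299, 0.954, 0.001]
wrist_force: [0.3, 5.3, 5.1]
opening: 0.207
grasp_force: 58.5
```

```bash
python3 st.py
```

```text
15.0 [0.6072 0.0277 0.1405] yaw 0.963 q6 -1.113 [0.3 5.3 5.1] [0.939 0.026 0.021] 59 0.207
```

>>> move_arm(plan=[0,0,-0.006,0,0,-0.12,0,0,-0.012,0,0,-0.25,0,0,-0.012,0,0,-0.25,0,0,-0.012,0,0,-0.25,0,0,-0.012,0,0,-0.25])

```text
time_s: 15.62
eef_pos: [0.6073, 0.0278, 0.1399]
eef_rot: [0.0, 0.416, 0.909, 0.001]
wrist_force: [0.4, 4.5, 4.3]
opening: 0.209
grasp_force: 58.5
```

```bash
python3 st.py
```

```text
15.625 [0.6073 0.0278 0.1399] yaw 0.713 q6 -0.863 [0.4 4.5 4.3] [ 0.94  -0.12   0.051] 59 0.209
```

>>> move_arm(plan=[0,0,-0.006,0,0,-0.12,0,0,-0.012,0,0,-0.25,0,0,-0.012,0,0,-0.25,0,0,-0.012,0,0,-0.25,0,0,-0.012,0,0,-0.25])

```text
time_s: 16.25
eef_pos: [0.6074, 0.0279, 0.1393]
eef_rot: [0.0, 0.526, 0.85, 0.001]
wrist_force: [0.5, 6.2, 4.3]
opening: 0.212
grasp_force: 58.5
```

```bash
python3 st.py
```

```text
16.25 [0.6074 0.0279 0.1393] yaw 0.463 q6 -0.613 [0.5 6.2 4.3] [ 0.999 -0.111 -0.013] 59 0.212
```

>>> move_arm(plan=[0,0,-0.006,0,0,-0.12,0,0,-0.012,0,0,-0.25,0,0,-0.012,0,0,-0.25,0,0,-0.012,0,0,-0.25,0,0,-0.012,0,0,-0.25])

```text
time_s: 16.88
eef_pos: [0.6075, 0.0279, 0.1386]
eef_rot: [0.0, 0.628, 0.778, 0.001]
wrist_force: [0.5, 6.2, 4.9]
opening: 0.212
grasp_force: 58.5
```

```bash
python3 st.py
```

```text
16.875 [0.6075 0.0279 0.1386] yaw 0.213 q6 -0.363 [0.5 6.2 4.9] [ 1.051 -0.234 -0.008] 59 0.212
```

>>> move_arm(plan=[0,0,-0.006,0,0,-0.12,0,0,-0.012,0,0,-0.25,0,0,-0.012,0,0,-0.25,0,0,-0.012,0,0,-0.25,0,0,-0.012,0,0,-0.25])

```text
time_s: 17.5
eef_pos: [0.6076, 0.0279, 0.138]
eef_rot: [0.0, 0.72, 0.694, 0.001]
wrist_force: [2.3, 5.7, 2.9]
opening: 0.209
grasp_force: 58.6
```

```bash
python3 st.py
```

```text
17.5 [0.6076 0.0279 0.138 ] yaw -0.037 q6 -0.113 [2.3 5.7 2.9] [ 1.082 -0.346 -0.037] 59 0.209
```

>>> move_arm(plan=[0,0,-0.006,0,0,-0.12,0,0,-0.012,0,0,-0.25,0,0,-0.012,0,0,-0.25,0,0,-0.012,0,0,-0.25,0,0,-0.012,0,0,-0.25])

```text
time_s: 18.12
eef_pos: [0.6077, 0.0279, 0.1374]
eef_rot: [0.0, 0.801, 0.598, 0.001]
wrist_force: [2.6, 6.7, 3.3]
opening: 0.206
grasp_force: 58.6
```

```bash
python3 st.py
```

```text
18.125 [0.6077 0.0279 0.1374] yaw -0.287 q6 0.137 [2.6 6.7 3.3] [ 1.028 -0.382  0.051] 59 0.206
```

>>> move_arm(plan=[0,0,-0.006,0,0,-0.12,0,0,-0.012,0,0,-0.25,0,0,-0.012,0,0,-0.25,0,0,-0.012,0,0,-0.25,0,0,-0.012,0,0,-0.25])

```text
time_s: 18.75
eef_pos: [0.6079, 0.0278, 0.1368]
eef_rot: [0.0, 0.87, 0.494, 0.002]
wrist_force: [2.8, 5.7, 1.8]
opening: 0.209
grasp_force: 58.6
```

```bash
python3 st.py
```

```text
18.75 [0.6079 0.0278 0.1368] yaw -0.537 q6 0.387 [2.8 5.7 1.8] [ 1.032 -0.508  0.03 ] 59 0.209
```

```bash
cat >> st.py <<'E'
T=[]
for i in range(6):
    T.append(ctrl.get_obs()['torque'][2]); ctrl.camera('wrist')
print('mean Tz',np.mean(T).round(4),'sd',np.std(T).round(4))
E
python3 st.py
```

```text
18.75 [0.6079 0.0278 0.1368] yaw -0.537 q6 0.387 [2.8 5.7 1.8] [ 1.032 -0.508  0.03 ] 59 0.209
mean Tz 0.0185 sd 0.0273
```

>>> move_arm(plan=[0,0,-0.006,0,0,-0.12,0,0,-0.012,0,0,-0.25,0,0,-0.012,0,0,-0.25,0,0,-0.012,0,0,-0.25])

```text
time_s: 19.55
eef_pos: [0.608, 0.0278, 0.1362]
eef_rot: [-0.0, 0.924, 0.382, 0.002]
wrist_force: [3.9, 6.4, 2.2]
opening: 0.211
grasp_force: 58.6
```

```bash
python3 st.py
```

```text
19.55 [0.608  0.0278 0.1362] yaw -0.787 q6 0.637 [3.9 6.4 2.2] [ 0.991 -0.579  0.024] 59 0.211
mean Tz 0.025 sd 0.0142
```

>>> move_arm(plan=[0,0,-0.006,0,0,-0.12,0,0,-0.012,0,0,-0.25,0,0,-0.012,0,0,-0.25,0,0,-0.012,0,0,-0.25])

```text
time_s: 20.35
eef_pos: [0.608, 0.0277, 0.1355]
eef_rot: [-0.0, 0.965, 0.263, 0.002]
wrist_force: [3.8, 5.7, 1.2]
opening: 0.211
grasp_force: 58.6
```

```bash
python3 st.py
```

```text
20.35 [0.608  0.0277 0.1355] yaw -1.037 q6 0.887 [3.8 5.7 1.2] [ 0.87  -0.613 -0.006] 59 0.211
mean Tz 0.02 sd 0.0127
```

>>> move_arm(plan=[0,0,-0.006,0,0,-0.12,0,0,-0.012,0,0,-0.25,0,0,-0.012,0,0,-0.25,0,0,-0.012,0,0,-0.25])

```text
time_s: 21.15
eef_pos: [0.6081, 0.0276, 0.1349]
eef_rot: [-0.0, 0.99, 0.141, 0.002]
wrist_force: [3.8, 4.1, 1.0]
opening: 0.211
grasp_force: 58.6
```

```bash
python3 st.py
```

```text
21.15 [0.6081 0.0276 0.1349] yaw -1.287 q6 1.137 [3.8 4.1 1. ] [ 0.894 -0.713  0.1  ] 59 0.211
mean Tz 0.0676 sd 0.0253
```

>>> move_arm(plan=[0,0,-0.006,0,0,-0.12,0,0,-0.012,0,0,-0.25,0,0,-0.012,0,0,-0.25,0,0,-0.012,0,0,-0.25])

```text
time_s: 21.95
eef_pos: [0.6081, 0.0274, 0.1344]
eef_rot: [-0.0, 1.0, 0.017, 0.002]
wrist_force: [4.3, 4.7, 1.2]
opening: 0.209
grasp_force: 58.6
```

```bash
python3 st.py
```

```text
21.95 [0.6081 0.0274 0.1344] yaw -1.537 q6 1.387 [4.3 4.7 1.2] [ 0.794 -0.653  0.091] 59 0.209
mean Tz 0.0788 sd 0.0205
```

Torque rises from about 0.02 to 0.079 Nm, so the foot is biting at about 23 N, with first contact near yaw -1.07. I'll go 0.2 rad further and average for longer.

>>> move_arm(plan=[0,0,-0.005,0,0,-0.1,0,0,-0.01,0,0,-0.2,0,0,-0.01,0,0,-0.2,0,0,-0.01,0,0,-0.2])

```text
time_s: 22.75
eef_pos: [0.6081, 0.0273, 0.1339]
eef_rot: [-0.0, 0.997, -0.083, 0.002]
wrist_force: [3.1, 4.0, 1.2]
opening: 0.209
grasp_force: 58.6
```

```bash
sed -i 's/range(6)/range(14)/' st.py; python3 st.py
```

```text
22.75 [0.6081 0.0273 0.1339] yaw -1.737 q6 1.587 [3.1 4.  1.2] [ 0.742 -0.696  0.127] 59 0.209
mean Tz 0.1238 sd 0.0262
```

The torque rise of 0.104 Nm corresponds to about 40 N, mid-window, at about 0.75–0.8 rad past the bite. I'll let go and lift off.

>>> move_arm(plan=[0,0,0,0,0,0,0,0,0,0,0,0,0,0,0,0,0,0,0,0,0,0,0,0,0,0,0,0,0,0,0,0,0,0,0,0], grip=85)

```text
time_s: 24.2
eef_pos: [0.6068, 0.0268, 0.1333]
eef_rot: [0.0, 0.997, -0.084, 0.0]
wrist_force: [0.4, -0.2, 0.2]
opening: 0.994
grasp_force: 0.0
```

>>> move_arm(plan=[0,0,0.5,0,0,0,0,0,1.3,0,0,0,0,0,2.2,0,0,0,0,0,2.8,0,0,0,0,0,3.0,0,0,0,0,0,3.0,0,0,0,0,0,3.0,0,0,0])

```text
time_s: 25.08
eef_pos: [0.6059, 0.0269, 0.2812]
eef_rot: [-0.0, 0.997, -0.084, -0.002]
wrist_force: [0.8, -0.4, -0.2]
opening: 0.995
grasp_force: 0.0
```

Run:
```python
from h import *
c=cam('scene'); np.save('s9.npy',c,allow_pickle=True)
s=np.load('scene0.npy',allow_pickle=True).item()
for n,c in (('0',s),('9',c)):
    hsv=cv2.cvtColor(c['pixels'],cv2.COLOR_RGB2HSV); k=cv2.inRange(hsv,(0,150,60),(8,255,255)); k[:220]=0;k[265:]=0;k[:,:260]=0;k[:,330:]=0
    b=np.argwhere(k); print(n,len(b),b.mean(0),b.min(0),b.max(0))
o=ctrl.get_obs(); print(o['time_s'],o['eef_pos'].round(4),o['wrist_force'].round(1),o['dq'].round(3))
```

```text
0 244 [238.31147541 294.18442623] [231 282] [245 306]
9 220 [240.85454545 294.73636364] [234 283] [248 306]
25.125 [0.6059 0.0269 0.2812] [ 0.4 -0.  -0.2] [-0.    -0.    -0.006  0.002  0.003 -0.002]
```

```bash
python3 -c "
from bench import ctrl
print(ctrl.hand_in())"
```

```text
the job is handed in; nothing more can be done
None
```

The blank is home against both stops, clamped at an estimated 40 N (inferred from handle torque) and released, and the job was handed in at about 25 s; no verdict came back, and I did not check the bystanders' final positions.

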